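# Balance the microscope's lamp beam on its narrow saddle

### The arm

A 6-joint arm with a two-finger parallel gripper is mounted at the origin on the work surface. World frame = base frame: x ahead of the robot, y to its left, z up, the work surface at z = 0. Lengths are in m, angles in degrees, forces in N, time in s.
With the tool pointing down it reaches from about 0.4 to 0.825 m from the base axis. Payload 7 kg.
Tool frame: the origin (TCP) lies midway between the tips of the shut fingers; the grasp point (between the pads) lies 19 mm behind it; z points along the fingers, y is the direction in which the jaws open and shut (so a half turn about z gives the same grasp; the last joint's range is limited). The gripper opens to 88 mm and grips with 3 to 60 N. Pads are 19 mm wide; open, the fingers measure 130 mm over their backs; the gripper's body (78 mm by 193 mm) begins 47 mm behind the grasp point.
Start: joints at [-56.66, 20.546, 0.682, 0, -70.136, -16.507], TCP at [0.195, -0.646, 0.227] pointing down, gripper open.
Joint ranges: [-176.03, 176.03], [-82.01, 121.73], [-58.28, 71.71], [-173.87, 95.51], [-174.79, -0.11], [-173.66, 173.66]. Speed limits (degrees/s): [136.94, 136.94, 172.46, 180, 180, 180].

### API

Orientations are given as [roll, pitch, yaw] about the fixed x, y, z axes, in that order (R = Rz(yaw) Ry(pitch) Rx(roll)).
In Python, from plant import get_state, imaging, r, models gives the robot as it stands.
- The arm moves only by the tool arm_command, never from a script. Its argument "commands" is a list of rows, each a list of 7 numbers: the shift along the tool's x, y, z in mm, then the turn, a rotation vector about the tool's x, y, z in rad, then the opening, from -1 (shut) to 1 (fully open). A call has 1 to 5 rows; each row is the pose to reach, as a shift and turn from the pose measured when the call began, along the tool's axes at that moment; what a row does not reach only later rows make up. A row lasts 1/8 s, in which the tool goes at most 62.5 mm and 10.7 degrees, less where a joint would pass 70% of its speed; a pose out of reach is approached as far as the arm can. A call with a gripper value outside its range is refused whole. The fingers move at their own pace and stop on an object; "squeeze" is the grip in N (left out, the last holds). Time passes only in rows, so rows that repeat a pose let the fingers close. It gives the time, the measured TCP pose, the force and the opening at its end, in the units of the state.
- get_state(): the state, without advancing time (a new reading comes with each control period).
- imaging.capture(name): name is "scene" or "top" or "wrist"; returns a dict with "pixels" (400x640x3 uint8, red, green, blue), "fx", "fy", "cx", "cy" (pixels), "rvec" (rotation vector, rad) and "tvec" (3), from world to camera coordinates, as OpenCV has them; the wrist camera has in their place "hand_eye" (4x4, takes a point from camera to tool coordinates, whose origin is the TCP and whose axes are the flange's). Camera axes: x right, y down, z forward; pixel columns grow to the right and rows downward; lengths in m; the calibration is good to about 2 mm. A picture is of the moment at which its call begins: read the wrist's pose just before it. There is no depth.
- r.close_job(): hands the job in, once; it reports no verdict.
Trained networks look in the newest picture that a camera, given by its name, has taken for a name from the list of things; names that differ only in an ending like _2 or _b are one class to them, and where a whole thing is asked for, a point or a joint stands for the part that bears it (a point fixed in the world has none). Each returns a list of dicts, best first, with "conf" (0 to 1); they miss things now and then, are a little off and sometimes report something else, mostly with a low value. They report only what shows in the picture. A call takes as long as a camera call.
- models.outline_of(camera, name): "pixels" (400x640 bool, what is visible of it) and "rect" ([centre column, centre row, width, height] in pixels, round what is visible of it).
The state is a dict: "time_s": time; "joints": joint angles; "qd": joint speeds; "joint_torque": joint torques, N m; "tcp_pos": TCP position; "eef_rot": TCP orientation; "contact_force": force on the tool from outside, world axes, zero at the start; "moment": the same for the moment, N m; "gripper_width": finger opening in m.
Only numpy, scipy, OpenCV 4.12 (cv2) and the standard library are available. Lean on these libraries where they do the work, as an engineer would, in place of code of your own. Each camera call takes 0.05 s, during which the arm holds its last target. There are 200 camera calls.

### The job

The lamp beam's balance point is not known: small trial lifts along its bar will show it, but never let the beam tip steeply. Lift the beam level off its two-armed cradle, lower it gently into the slot of the single saddle post and let go, so that it stays there level by its own balance, with nothing else holding it up. Leave everything else on the bench where it is.

Things in the scene. Friction and masses are not known exactly. Their poses are not given: they have to be found in the camera images.
- beam_mid (a point): Geometric middle (half-way up) of the lamp beam: an aluminium bar 320 mm long (y), 20 mm wide (x), 45 mm high (z), on edge, bare to grip for 120 mm each side. It weighs 0.45 to 0.75 kg in all; its balance point is hidden, differs each time, up to 80 mm from here along y. Held elsewhere it loads the fingers with up to 0.5 N m and may turn in them.
- counterweight: Dark steel block 44 x 50 x 58 mm fixed on the beam's +y end, 150 mm from the middle; its mass is hidden and varies. Origin at the level of the bar's underside; it reaches 8 mm below that and 5 mm above the bar's top.
- lamp_head: Black round lamp head, 54 mm across, fixed on the beam's -y end, 150 mm from the middle; its mass is hidden and varies. Origin at the level of the bar's underside; it reaches 11 mm below that and 5 mm above the bar's top.
- cradle: Fixed cradle on which the beam starts, along its y axis: a dark foot 50 x 250 x 8 mm with two rests 100 mm either side of its middle along y. Each rest is a U slot 12 mm long, floor 45 mm above this origin (centre of the foot's underside), with flared cheeks 7 to 9 mm high, 25 mm apart.
- saddle_seat (a point): Centre of the slot floor of the fixed saddle post (round foot 72 mm, floor 80 mm above it). The floor is 20 mm long along y (the slot's direction; the bar lies along it, either way round) and 25 mm wide between flared cheeks up to 9 mm high. The beam stays level only if its balance point is over these 20 mm. Fingers must reach at most 34 mm below the bar's top to clear the cheeks.
- open_drive: Bystander: opened hard drive 70 x 100 x 12 mm lying flat on the plate; origin at its underside.
- closed_drive: Bystander: closed hard drive 101 x 147 x 24 mm lying flat; origin at its underside.
- drive_board: Bystander: green circuit board 60 x 110 x 10 mm lying flat; origin at its underside.
- small_board: Bystander: small green circuit board 22 x 50 x 10 mm lying flat; origin at its underside.
- platter: Bystander: loose disc 65 mm across, 4 mm thick, lying flat; origin at its underside.
- driver: Bystander: screwdriver 170 mm long lying flat.
- screw_dish: Bystander: steel dish 70 mm across, 22 mm high; origin at its underside.

How it is judged (in metres and radians):
On the way:
1. the beam is held level in the air, clear of the cradle (at least 15 mm up, within 4 degrees) (angle between beam_mid's own z axis and vertical below 0.07 rad and z of beam_mid in the frame of cradle above 0.0825 m and contact force between beam and the fingers above 1 N and contact force between beam and cradle below 0.1 N and contact force between beam and saddle below 0.1 N), for 0.3 s.
At the end, for the whole second after the job is handed in: The beam sits down in the saddle's slot (on the floor to within 3 mm, along the slot), level to within 3.4 degrees, at rest, let go, and carried by the saddle alone (angle between beam_mid's own z axis and vertical below 0.06 rad and z of beam_mid in the frame of saddle_seat between 0.0195 and 0.0265 m and y of beam_mid in the frame of saddle_seat between -0.1 and 0.1 m and angle between the y axis of beam_mid and the y axis of saddle_seat, either way round below 0.25 rad and contact force between beam and saddle above 3 N and contact force between beam and the fingers below 0.05 N and contact force between beam and cradle below 0.05 N and linear speed of beam below 0.015 m/s and angular speed of beam below 0.15 rad/s); the robot touches nothing.
It fails at once if the beam tips more than 14 degrees (angle between beam_mid's own z axis and vertical above 0.25 rad).
It fails at once if the beam is pressed on the saddle with more than 22 N (contact force between beam and saddle above 22 N).
It fails at once if another thing on the bench is shifted by more than 15 mm (distance of any of open_drive, closed_drive, drive_board, small_board, platter, driver, screw_dish from where it was at the start of the episode above 0.015 m).
It also fails if it takes over 58 s, if anything falls off the work surface, if the arm or the gripper's body presses on something with over 40 N, if the wrist force passes 120 N, or if a joint passes its speed limit or range.

## Working session

There is one attempt and no reset: what is moved stays moved. The work goes in short steps, Python scripts to look and compute and a tool call to move; the robot and the scene stay as the last step left them, time stands still between calls to the robot, and variables do not carry over. Pictures are saved under pics/ and viewed, on a budget of 10 in all, crops included, one or two more only if the job needs it, and the job is handed in when it is done.

Besides the shell and the picture viewer there is one more tool, called after "Emit:" in YAML: its name, and indented under it one key for each argument. arm_command: Moves the arm, as the interface text tells. Its arguments: {"type":"object","properties":{"commands":{"type":"array","items":{"type":"array","items":{"type":"number"}}},"squeeze":{"type":"number"}},"required":["commands"]}

```bash
ls; mkdir -p pics; python3 - <<'E'
from plant import get_state, imaging, r, models
import cv2,numpy as np
print(get_state())
ims=[]
for c in ["scene","top"]:
    d=imaging.capture(c); ims.append(d["pixels"]); cv2.imwrite(f"pics/{c}0.png",d["pixels"][:,:,::-1])
    print(c,d["fx"],d["fy"],d["cx"],d["cy"],d["rvec"],d["tvec"])
    for n in ["beam_mid","counterweight","lamp_head","cradle","saddle_seat"]:
        o=models.outline_of(c,n); print(n,[(round(x["conf"],2),np.round(x["rect"],1)) for x in o[:2]])
E
```

```text
pics
{'time_s': 0.0, 'joints': array([-5.66584238e+01,  2.05893244e+01,  6.34820663e-01, -2.17378411e-02,
       -7.01364546e+01, -1.65075396e+01]), 'qd': array([-0.02719016,  0.006874  ,  0.10884916,  0.00594789, -0.0791438 ,
       -0.06830254]), 'joint_torque': array([-6.36197856e-04, -5.82710767e+01,  2.93057996e+01,  6.99732274e+00,
        6.82371654e-03, -1.44211845e-04]), 'tcp_pos': array([ 0.1953294 , -0.64560799,  0.22564938]), 'eef_rot': array([ 1.79906984e+02, -6.25479325e-03, -1.63173361e+02]), 'contact_force': array([ 0.18428274,  0.45162084, -0.3767503 ]), 'moment': array([-0.02847708, -0.0238601 ,  0.04923171]), 'gripper_width': 0.08766212323808274}
scene 379.39570020562877 379.39570020562877 318.44285415767035 199.0276670281166 [ 2.39614627  0.97912491 -0.27631925] [-0.36333527 -0.25287334  1.28527238]
beam_mid [(0.73, array([314.2, 191.2, 110.3,  77.3])), (0.16, array([318.5, 201.9,  75.6,  46.2]))]
counterweight [(0.97, array([360.5, 166.3,  24.3,  30.3])), (0.22, array([269.3, 215. ,  22.8,  28.4]))]
lamp_head [(0.73, array([267.8, 214. ,  25.3,  26.8]))]
cradle [(0.82, array([319. , 201.6,  75.4,  44.9]))]
saddle_seat [(0.58, array([372.6, 233.6,  21.8,  37.1]))]
top 512.3693563414733 512.3693563414733 310.4810793947935 202.575417238491 [ 2.06818995 -2.15564955  0.22300726] [0.0257266  0.49978475 1.71022781]
beam_mid [(0.59, array([303.2, 207.4, 104.5,  37. ]))]
counterweight [(0.64, array([259.4, 201.7,  17.2,  20.3]))]
lamp_head [(0.68, array([348.7, 217.1,  18.4,  21.9]))]
cradle [(0.67, array([303.2, 214.6,  73.8,  14.6])), (0.61, array([429.5, 251.9,  43.3,  15.4]))]
saddle_seat [(0.82, array([296.9, 155.2,  20.6,  22.5])), (0.23, array([241.5, 184.5,  31.4,  26.4]))]
```

```bash
cat > h.py <<'E'
from plant import get_state, imaging, r, models
import cv2,numpy as np
from scipy.spatial.transform import Rotation as Ro
def cam(d,pose=None):
    K=np.array([[d["fx"],0,d["cx"]],[0,d["fy"],d["cy"]],[0,0,1]])
    if "hand_eye" in d:
        T=np.eye(4);T[:3,:3]=Ro.from_euler('xyz',pose["eef_rot"],degrees=True).as_matrix();T[:3,3]=pose["tcp_pos"]
        T=np.linalg.inv(T@d["hand_eye"]);return K,T[:3,:3],T[:3,3]
    return K,cv2.Rodrigues(np.array(d["rvec"]))[0],np.array(d["tvec"])
def at_z(c,uv,z):
    K,R,t=c; o=-R.T@t; v=R.T@np.linalg.inv(K)@np.array([uv[0],uv[1],1.]); return o+v*(z-o[2])/v[2]
def proj(c,P):
    K,R,t=c; p=(K@(R@np.atleast_2d(P).T+t[:,None])).T; return p[:,:2]/p[:,2:]
E
python3 - <<'E'
from h import *
ims=[]
for c,(a,b,x,y) in {"scene":(90,300,200,440),"top":(100,300,190,470)}.items():
    d=imaging.capture(c); k=cam(d); im=d["pixels"][:,:,::-1]
    ims.append(cv2.resize(im[a:b,x:y],None,fx=800/(y-x)*.75,fy=800/(y-x)*.75,interpolation=cv2.INTER_CUBIC))
    if c=="top":
        for n,uv,z in [("cw",(259.4,201.7),.095),("lamp",(348.7,217.1),.095),("mid",(303.2,207.4),.08),("saddle",(296.9,155.2),.05)]: print(n,at_z(k,uv,z).round(4))
    else:
        for n,uv,z in [("cw",(360.5,166.3),.066),("lamp",(267.8,214),.066),("saddle",(372.6,233.6),.045)]: print(n,at_z(k,uv,z).round(4))
cv2.imwrite("pics/a.png",cv2.resize(ims[0],None,fx=1.25,fy=1.25)); cv2.imwrite("pics/b.png",cv2.resize(ims[1],None,fx=1.25,fy=1.25))
E
```

```text
cw [0.5063 0.1764 0.066 ]
lamp [ 0.4354 -0.122   0.066 ]
saddle [0.669  0.0407 0.045 ]
cw [0.5015 0.1765 0.095 ]
lamp [ 0.4366 -0.12    0.095 ]
mid [0.4789 0.0305 0.08  ]
saddle [0.6729 0.0457 0.05  ]
```

View pics/scene0.png

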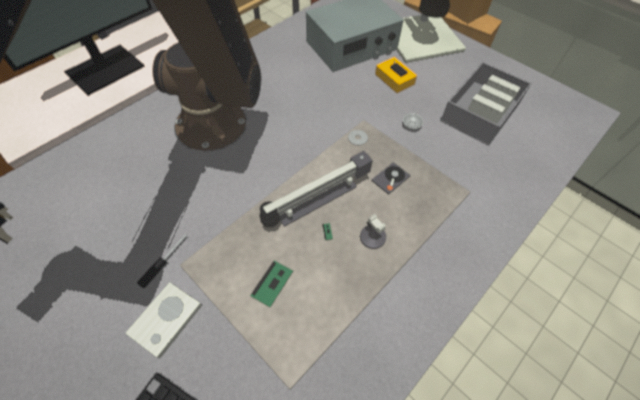

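View pics/b.png

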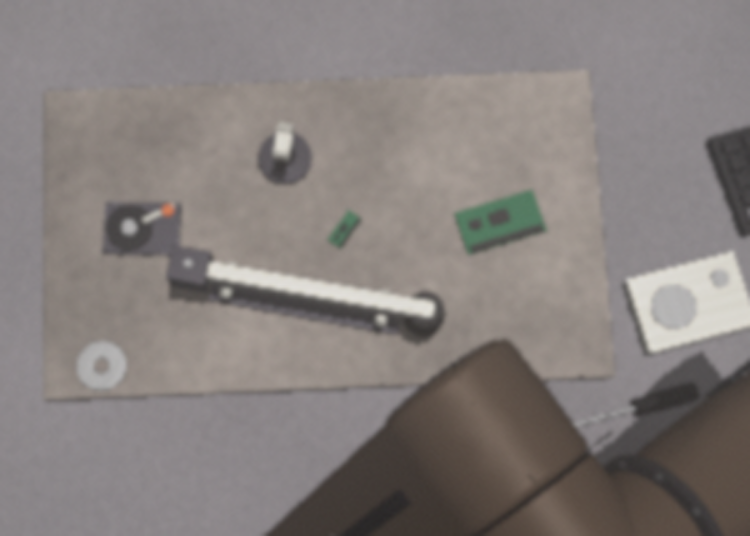

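The pictures show the beam on its cradle, from the counterweight at (188,266) to the lamp at (420,315) in the top crop. The saddle is at about (285,150), and its slot direction isn't clear yet. Next I'll take a wrist view.

```bash
cat >> h.py <<'E'
def goto(p,yaw,s=None,roll=180.,pitch=0.):
    s=s or get_state(); R=Ro.from_euler('xyz',s["eef_rot"],degrees=True); T=Ro.from_euler('xyz',[roll,pitch,yaw],degrees=True)
    print("shift mm",(R.inv().apply(np.array(p)-s["tcp_pos"])*1000).round(1),"turn",(R.inv()*T).as_rotvec().round(4),"t",s["time_s"],"tcp",s["tcp_pos"].round(4),s["eef_rot"].round(2))
E
python3 -c "
from h import *
goto([.50,.03,.32],-102.7)"
```

```text
shift mm [-487.3  558.9  -93.4] turn [-0.     -0.     -1.0553] t 0.7 tcp [ 0.1955 -0.6461  0.2266] [-180.     -0.   -163.16]
```

Emit:
arm_command:
  commands:
    - [-487, 559, -93, 0, 0, -1.055, 1]
    - [-487, 559, -93, 0, 0, -1.055, 1]
    - [-487, 559, -93, 0, 0, -1.055, 1]
    - [-487, 559, -93, 0, 0, -1.055, 1]
    - [-487, 559, -93, 0, 0, -1.055, 1]

```text
time_s: 1.32
tcp_pos: [0.3232, -0.3616, 0.266]
eef_rot: [-179.9, -0.0, -109.1]
contact_force: [1.7, -0.9, 0.7]
gripper_width: 0.0876
```

```bash
python3 -c "
from h import *
goto([.50,.03,.32],-102.7)"
```

```text
shift mm [-427.9  -38.9  -54. ] turn [-0.001  -0.0002 -0.1119] t 1.325 tcp [ 0.3232 -0.3616  0.266 ] [-1.7994e+02 -1.0000e-02 -1.0911e+02]
```

Emit:
arm_command:
  commands:
    - [-428, -39, -54, 0, 0, -0.112, 1]
    - [-428, -39, -54, 0, 0, -0.112, 1]
    - [-428, -39, -54, 0, 0, -0.112, 1]
    - [-428, -39, -54, 0, 0, -0.112, 1]
    - [-428, -39, -54, 0, 0, -0.112, 1]

```text
time_s: 1.95
tcp_pos: [0.4506, -0.0786, 0.3055]
eef_rot: [-179.9, 0.0, -102.7]
contact_force: [1.4, -0.5, -0.4]
gripper_width: 0.0879
```

```bash
python3 -c "
from h import *
goto([.50,.03,.32],-102.7)"
```

```text
shift mm [-116.8  -24.4  -14.4] turn [-0.0024  0.0003  0.0005] t 1.95 tcp [ 0.4506 -0.0786  0.3055] [-1.7986e+02  2.0000e-02 -1.0267e+02]
```

Emit:
arm_command:
  commands:
    - [-117, -24, -14, 0, 0, 0, 1]
    - [-117, -24, -14, 0, 0, 0, 1]
    - [-117, -24, -14, 0, 0, 0, 1]
    - [-117, -24, -14, 0, 0, 0, 1]

```text
time_s: 2.45
tcp_pos: [0.4994, 0.0304, 0.3194]
eef_rot: [-179.9, 0.0, -102.6]
contact_force: [0.6, -0.6, -0.3]
gripper_width: 0.0873
```

```bash
python3 - <<'E'
from h import *
s=get_state(); d=imaging.capture("wrist"); k=cam(d,s)
print(s["tcp_pos"],s["eef_rot"],d["hand_eye"])
cv2.imwrite("pics/w1.png",d["pixels"][:,:,::-1])
for n,z in [("counterweight",.095),("lamp_head",.095),("beam_mid",.09),("saddle_seat",.07),("cradle",.02)]:
    for x in models.outline_of("wrist",n)[:2]: print(n,round(x["conf"],2),np.round(x["rect"],1),at_z(k,x["rect"][:2],z).round(4))
E
```

```text
[0.49936551 0.03035478 0.31938878] [-1.79889091e+02  4.84228669e-04 -1.02617312e+02] [[-1.16880013e-03 -9.52809905e-01 -3.03565344e-01  8.18634511e-02]
 [ 9.99999236e-01 -9.91642612e-04 -7.37740114e-04  1.47078062e-04]
 [ 4.01897758e-04 -3.03565974e-01  9.52810337e-01 -1.56967203e-01]
 [ 0.00000000e+00  0.00000000e+00  0.00000000e+00  1.00000000e+00]]
counterweight 0.78 [333.2 251.5  34.3  40.6] [0.5077 0.1555 0.095 ]
lamp_head 0.81 [336.5  43.9  45.6  52.4] [ 0.4456 -0.1206  0.095 ]
beam_mid 0.94 [337.4 146.1  42.8 253.2] [0.4692 0.0013 0.09  ]
saddle_seat 0.81 [220.1 192.6  55.5  49.7] [0.6569 0.0334 0.07  ]
cradle 0.61 [336.2 149.5  38.2 152.2] [0.4701 0.0154 0.02  ]
```

View pics/w1.png

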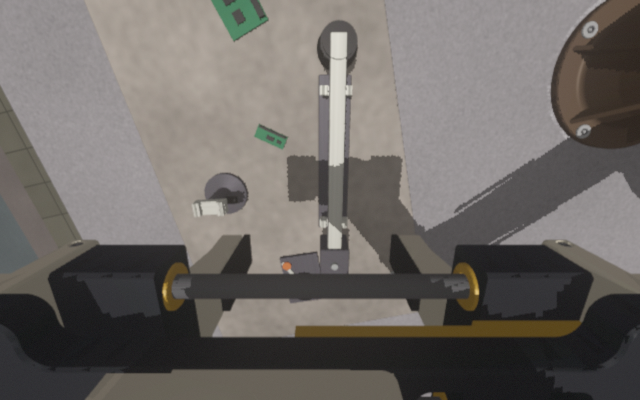

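The wrist view shows the beam running vertically from (338,40) to (335,270). The saddle block is at (209,208) over its foot at (226,193), with its slot roughly parallel to the beam. I'll look at the saddle from nearer.

Emit:
arm_command:
  commands:
    - [-80, -165, 70, 0, 0, 0, 1]
    - [-80, -165, 70, 0, 0, 0, 1]
    - [-80, -165, 70, 0, 0, 0, 1]
    - [-80, -165, 70, 0, 0, 0, 1]
    - [-80, -165, 70, 0, 0, 0, 1]

```text
time_s: 3.38
tcp_pos: [0.6782, 0.0703, 0.2493]
eef_rot: [-179.9, -0.0, -102.8]
contact_force: [0.2, 0.1, 1.1]
gripper_width: 0.0878
```

```bash
python3 - <<'E'
from h import *
s=get_state(); d=imaging.capture("wrist"); k=cam(d,s)
print(s["tcp_pos"],s["eef_rot"]); np.savez("w2.npz",K=k[0],R=k[1],t=k[2],im=d["pixels"])
for x in models.outline_of("wrist","saddle_seat")[:2]: print(round(x["conf"],2),np.round(x["rect"],1))
u,v,w,h=models.outline_of("wrist","saddle_seat")[0]["rect"]
x0,y0=int(max(0,u-60)),int(max(0,v-60)); print("crop origin",x0,y0)
im=cv2.resize(d["pixels"][y0:y0+120,x0:x0+120,::-1],None,fx=5,fy=5,interpolation=cv2.INTER_CUBIC)
cv2.imwrite("pics/w2.png",im)
E
```

```text
[0.67816813 0.07031118 0.24927469] [-1.79929577e+02 -3.34288888e-02 -1.02799367e+02]
0.86 [322.9 150.3  53.9  55.3]
crop origin 262 90
```

View pics/w2.png

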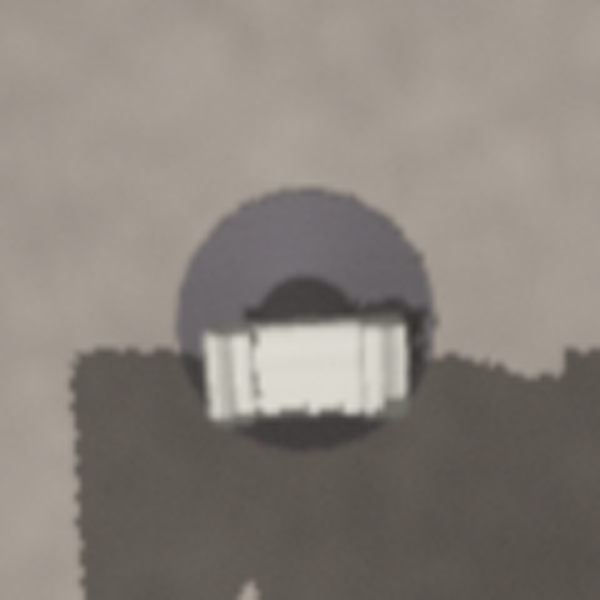

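The crop shows the slot floor at about (308,367), with cross edges tilted about 3° from the image, and the foot centre at (305,318). I'll convert these to world positions.

```bash
python3 - <<'E'
from h import *
w=np.load("w2.npz"); k=(w["K"],w["R"],w["t"])
f=lambda x,y,z: at_z(k,(262+x/5,90+y/5),z)
print("foot",f(305,318,0.003),"rim",f(178,318,.003),f(433,318,.003))
for z in (.075,.08,.085): print("floor",z,f(308,367,z))
for a,b,z in [((206,332),(408,322),.089),((212,420),(408,408),.089),((250,325),(362,320),.08)]:
    v=f(*b,z)-f(*a,z); print("cross len",np.linalg.norm(v),"angle",np.degrees(np.arctan2(v[1],v[0])))
s=get_state()
goto([.505,.06,.24],-102.7,s)
E
```

```text
foot [0.66967137 0.0493257  0.003     ] rim [0.70546693 0.04115862 0.003     ] [0.63360474 0.05755463 0.003     ]
floor 0.075 [0.66977034 0.05045575 0.075     ]
floor 0.08 [0.66961863 0.04955309 0.08      ]
floor 0.085 [0.66946691 0.04865043 0.085     ]
cross len 0.04607666873353305 angle 169.98149883347043
cross len 0.04559984311580316 angle 170.72443419854528
cross len 0.026241070415263225 angle 169.7007366486802
shift mm [ 48.5 166.1  11.3] turn [-0.0049  0.0018 -0.001 ] t 3.525 tcp [0.6777 0.0706 0.2522] [-1.7972e+02  1.0000e-01 -1.0276e+02]
```

```bash
python3 - <<'E'
from h import *
im=cv2.imread("pics/w1.png"); s={"tcp_pos":np.array([.49936551,.03035478,.31938878]),"eef_rot":[-179.889,0,-102.617]}
d=imaging.capture("wrist"); k=cam(d,s)
g=im.astype(int).sum(2)
L=[]
for row in range(50,235,10):
    l=g[row,322:352]; m=np.where(l>450)[0]+322
    if len(m)>5: L.append(at_z(k,((m[0]+m[-1])/2,row),.09)); 
    print(row,m[:1],m[-1:],end=' ')
L=np.array(L); 
i=np.abs(L[:,0]-np.polyval(np.polyfit(L[:,1],L[:,0],1),L[:,1]))<.003
p=np.polyfit(L[i,1],L[i,0],1); print("\nfit",p,"yaw of tool x",-90-np.degrees(np.arctan(p[0])))
for y in (.02,.03,.04): print(y,np.polyval(p,y))
print("cw front edge",at_z(k,(334,248.5),.095),"bar end",at_z(k,(338.5,33.5),.09))
E
```

```text
50 [331] [346] 60 [330] [345] 70 [322] [345] 80 [330] [345] 90 [322] [351] 100 [330] [351] 110 [329] [351] 120 [330] [351] 130 [329] [351] 140 [329] [351] 150 [329] [351] 160 [329] [343] 170 [] [] 180 [] [] 190 [] [] 200 [] [] 210 [] [] 220 [327] [327] 230 [328] [338] 
fit [0.21950077 0.4695164 ] yaw of tool x -102.3801324252758
0.02 0.4739064194707281
0.03 0.4761014271737341
0.04 0.4782964348767401
cw front edge [0.50548474 0.15079056 0.095     ] bar end [ 0.44040848 -0.13211537  0.09      ]
```

```bash
python3 -c "
from h import *
goto([.477,.027,.17],-102.7)"
```

```text
shift mm [ 87.1 186.5  81.3] turn [-0.0051  0.0021 -0.0009] t 3.575 tcp [0.6776 0.0707 0.2524] [-1.7971e+02  1.2000e-01 -1.0275e+02]
```

Emit:
arm_command:
  commands:
    - [87, 187, 40, -0.005, 0.002, 0, 1]
    - [87, 187, 81, -0.005, 0.002, 0, 1]
    - [87, 187, 81, -0.005, 0.002, 0, 1]
    - [87, 187, 81, -0.005, 0.002, 0, 1]
    - [87, 187, 81, -0.005, 0.002, 0, 1]

```text
time_s: 4.2
tcp_pos: [0.4738, 0.0264, 0.1711]
eef_rot: [-179.9, 0.1, -102.7]
contact_force: [0.7, -0.2, 1.2]
gripper_width: 0.0877
```

```bash
python3 - <<'E'
from h import *
s=get_state(); d=imaging.capture("wrist"); k=cam(d,s)
print(s["tcp_pos"],s["eef_rot"],s["contact_force"],s["moment"])
im=d["pixels"][:,:,::-1].copy()
u=np.array([np.cos(np.radians(77.3)),np.sin(np.radians(77.3))]); 
def pt(y,z,x=0): return [.477+u[0]*y+u[1]*x,.027+u[1]*y-u[0]*x,z]
pr=proj(k,[pt(y,.09,x) for x in(-.01,.01) for y in(-.12,-.1,-.05,0,.05)])
for p in pr: cv2.circle(im,tuple(int(round(a)) for a in p),1,(0,0,255),-1)
cv2.imwrite("pics/w3.png",im); print(pr.round(1).tolist())
E
```

```text
[0.47379294 0.02635747 0.17111816] [-1.79936708e+02  8.45742502e-02 -1.02732439e+02] [ 0.66185036 -0.17023894  1.22844441] [ 0.08089056 -0.00443849 -0.01409663]
[[329.2, 60.2], [329.0, 87.9], [328.5, 151.1], [328.1, 206.6], [327.8, 255.7], [303.3, 60.3], [303.9, 88.0], [305.0, 151.1], [306.0, 206.6], [306.9, 255.7]]
```

View pics/w3.png

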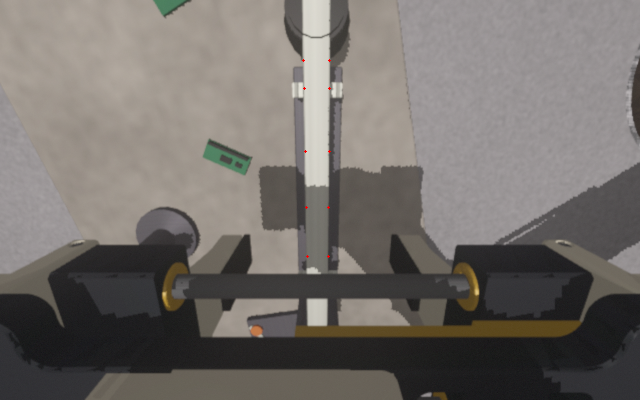

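The projected bar edges match the picture, at (329,60)–(328,206). I'll descend at the middle and grip.

```bash
python3 -c "
from h import *
goto([.4775,.027,.059],-102.7)"
```

```text
shift mm [-1.000e-01 -1.200e+00  1.129e+02] turn [-0.0028  0.002  -0.0002] t 4.25 tcp [0.4759 0.027  0.1719] [-1.7984e+02  1.1000e-01 -1.0271e+02]
```

Emit:
arm_command:
  commands:
    - [0, -1, 50, -0.003, 0.002, 0, 1]
    - [0, -1, 95, -0.003, 0.002, 0, 1]
    - [0, -1, 113, -0.003, 0.002, 0, 1]
    - [0, -1, 113, -0.003, 0.002, 0, 1]
    - [0, -1, 113, -0.003, 0.002, 0, 1]
  squeeze: 5

```text
time_s: 4.88
tcp_pos: [0.4787, 0.0275, 0.0602]
eef_rot: [-179.9, 0.1, -102.7]
contact_force: [0.5, 0.0, -0.4]
gripper_width: 0.0874
```

```bash
cat >> h.py <<'E'
def rd(n=8):
    S=[]
    for _ in range(n): imaging.capture("top"); S.append(get_state())
    a=lambda q:np.mean([s[q] for s in S],0)
    print("F",a("contact_force").round(2),"M",a("moment").round(3),"sd",np.std([s["moment"] for s in S],0).round(3),"tcp",a("tcp_pos").round(4),"rot",S[-1]["eef_rot"].round(2),"w",S[-1]["gripper_width"],"t",S[-1]["time_s"])
    b=Ro.from_euler('z',-12.7,degrees=True).inv().apply(a("moment")); print("M about beam x,y,z",b.round(3))
E
python3 -c "
from h import *
rd(4)"
```

```text
F [-0.12 -0.03  0.02] M [ 0.049  0.112 -0.013] sd [0.026 0.027 0.017] tcp [0.4784 0.0274 0.0601] rot [-1.7991e+02  7.0000e-02 -1.0270e+02] w 0.08759375560789671 t 5.075
M about beam x,y,z [ 0.023  0.12  -0.013]
```

Emit:
arm_command:
  commands:
    - [0, 0, 0, 0, 0, 0, -1]
    - [0, 0, 0, 0, 0, 0, -1]
    - [0, 0, 0, 0, 0, 0, -1]
    - [0, 0, 0, 0, 0, 0, -1]
    - [0, 0, 0, 0, 0, 0, -1]
  squeeze: 15

```text
time_s: 5.7
tcp_pos: [0.478, 0.0273, 0.0599]
eef_rot: [-179.9, 0.1, -102.7]
contact_force: [0.4, 0.0, 0.6]
gripper_width: 0.0431
```

Emit:
arm_command:
  commands:
    - [0, 0, 0, 0, 0, 0, -1]
    - [0, 0, 0, 0, 0, 0, -1]
    - [0, 0, 0, 0, 0, 0, -1]
    - [0, 0, 0, 0, 0, 0, -1]
  squeeze: 55

```text
time_s: 6.2
tcp_pos: [0.4778, 0.0272, 0.0598]
eef_rot: [-179.9, 0.1, -102.7]
contact_force: [-1.8, 0.6, 0.1]
gripper_width: 0.0195
```

```bash
python3 -c "
from h import *
rd(6)"
```

```text
F [-1.22  0.78  0.32] M [ 0.292  0.605 -0.055] sd [0.037 0.069 0.03 ] tcp [0.4778 0.0272 0.0598] rot [-1.7993e+02  7.0000e-02 -1.0271e+02] w 0.019761860356476733 t 6.5
M about beam x,y,z [ 0.152  0.655 -0.055]
```

Emit:
arm_command:
  commands:
    - [0, 0, -1, 0, 0, 0, -1]
    - [0, 0, -2, 0, 0, 0, -1]
    - [0, 0, -3, 0, 0, 0, -1]
    - [0, 0, -4, 0, 0, 0, -1]
    - [0, 0, -4, 0, 0, 0, -1]

```text
time_s: 7.12
tcp_pos: [0.4778, 0.0272, 0.0639]
eef_rot: [-179.9, 0.1, -102.7]
contact_force: [0.3, -0.0, -5.6]
gripper_width: 0.0197
```

```bash
python3 - <<'E'
from h import *
rd(8)
d=imaging.capture("scene"); cv2.imwrite("pics/s3.png",cv2.resize(d["pixels"][140:250,240:400,::-1],None,fx=5,fy=5,interpolation=cv2.INTER_CUBIC))
E
```

```text
F [ 0.26  0.1  -6.27] M [-0.23   0.149 -0.004] sd [0.041 0.015 0.038] tcp [0.4778 0.0272 0.0638] rot [-1.7994e+02  6.0000e-02 -1.0271e+02] w 0.0199427388946739 t 7.525
M about beam x,y,z [-0.257  0.095 -0.004]
```

The trial lift gives a weight of about 6.3 N and a moment that puts the balance point about 45 mm towards the counterweight. I'll set it down, shift and grip again.

Emit:
arm_command:
  commands:
    - [0, 0, 2, 0, 0, 0, -1]
    - [0, 0, 4, 0, 0, 0, -1]
    - [0, 0, 4, 0, 0, 0, -1]
    - [0, 0, 4, 0, 0, 0, 0]
    - [0, 0, 4, 0, 0, 0, 0]

```text
time_s: 8.2
tcp_pos: [0.4786, 0.0275, 0.0603]
eef_rot: [-179.9, 0.1, -102.7]
contact_force: [0.2, 0.4, -0.4]
gripper_width: 0.0343
```

Emit:
arm_command:
  commands:
    - [0, 0, 0, 0, 0, 0, 0]
    - [-22, 0, 0, 0, 0, 0, 0]
    - [-45, 0, 0, 0, 0, 0, 0]
    - [-45, 0, 0, 0, 0, 0, 0]
    - [-45, 0, 0, 0, 0, 0, 0]

```text
time_s: 8.82
tcp_pos: [0.4882, 0.0712, 0.0603]
eef_rot: [-179.9, 0.1, -102.7]
contact_force: [0.4, 0.1, -0.6]
gripper_width: 0.0436
```

```bash
python3 -c "
from h import *
rd(2)
goto([.4775+.0446*.22,.0274+.0439,.0592],-102.7)"
```

```text
F [ 0.4   0.06 -0.03] M [-0.032  0.088 -0.033] sd [0.018 0.009 0.008] tcp [0.4882 0.071  0.0603] rot [-1.7987e+02  1.0000e-01 -1.0272e+02] w 0.04393587215603981 t 8.925
M about beam x,y,z [-0.051  0.078 -0.033]
shift mm [-0.2  1.   1.1] turn [-0.0022  0.0017 -0.0003] t 8.925 tcp [0.4882 0.0709 0.0603] [-1.7987e+02  1.0000e-01 -1.0272e+02]
```

Emit:
arm_command:
  commands:
    - [0, 0, 1, 0, 0, 0, -1]
    - [0, 0, 1, 0, 0, 0, -1]
    - [0, 0, 1, 0, 0, 0, -1]
    - [0, 0, 1, 0, 0, 0, -1]
    - [0, 0, 1, 0, 0, 0, -1]

```text
time_s: 9.55
tcp_pos: [0.488, 0.0707, 0.0593]
eef_rot: [-179.9, 0.1, -102.7]
contact_force: [-0.5, -1.6, 0.6]
gripper_width: 0.02
```

Emit:
arm_command:
  commands:
    - [0, 0, -1, 0, 0, 0, -1]
    - [0, 0, -2, 0, 0, 0, -1]
    - [0, 0, -4, 0, 0, 0, -1]
    - [0, 0, -4, 0, 0, 0, -1]
    - [0, 0, -4, 0, 0, 0, -1]

```text
time_s: 10.18
tcp_pos: [0.4879, 0.0707, 0.0633]
eef_rot: [-179.9, 0.1, -102.7]
contact_force: [0.5, -0.1, -5.3]
gripper_width: 0.0197
```

```bash
python3 -c "
from h import *
rd(10)"
```

```text
F [ 0.2   0.24 -6.12] M [ 0.037  0.116 -0.002] sd [0.028 0.031 0.034] tcp [0.488  0.0707 0.0633] rot [-1.7989e+02  8.0000e-02 -1.0272e+02] w 0.020011262646013817 t 10.675
M about beam x,y,z [ 0.011  0.122 -0.002]
```

Emit:
arm_command:
  commands:
    - [0, 0, -12, 0, 0, 0, -1]
    - [0, 0, -30, 0, 0, 0, -1]
    - [0, 0, -48, 0, 0, 0, -1]
    - [0, 0, -56, 0, 0, 0, -1]
    - [0, 0, -60, 0, 0, 0, -1]

```text
time_s: 11.3
tcp_pos: [0.4879, 0.0707, 0.1239]
eef_rot: [-179.9, 0.1, -102.7]
contact_force: [-0.7, -0.0, -6.4]
gripper_width: 0.0198
```

```bash
python3 - <<'E'
from h import *
rd(20)
d=imaging.capture("scene"); cv2.imwrite("pics/s4.png",cv2.resize(d["pixels"][120:245,235:395,::-1],None,fx=5,fy=4.8,interpolation=cv2.INTER_CUBIC))
k=cam(d)
for n in ["counterweight","lamp_head"]:
    x=models.outline_of("scene",n); print(n,[(round(q["conf"],2),np.round(q["rect"],1)) for q in x[:1]])
E
```

```text
F [-0.11  0.12 -6.32] M [0.051 0.108 0.006] sd [0.028 0.034 0.031] tcp [0.4877 0.0706 0.1231] rot [-1.7989e+02  8.0000e-02 -1.0272e+02] w 0.019741122384395498 t 12.3
M about beam x,y,z [0.026 0.117 0.006]
counterweight [(0.72, array([364.5, 150.9,  20.8,  25.8]))]
lamp_head [(0.93, array([265.3, 200.9,  26. ,  28.6]))]
```

View pics/s4.png

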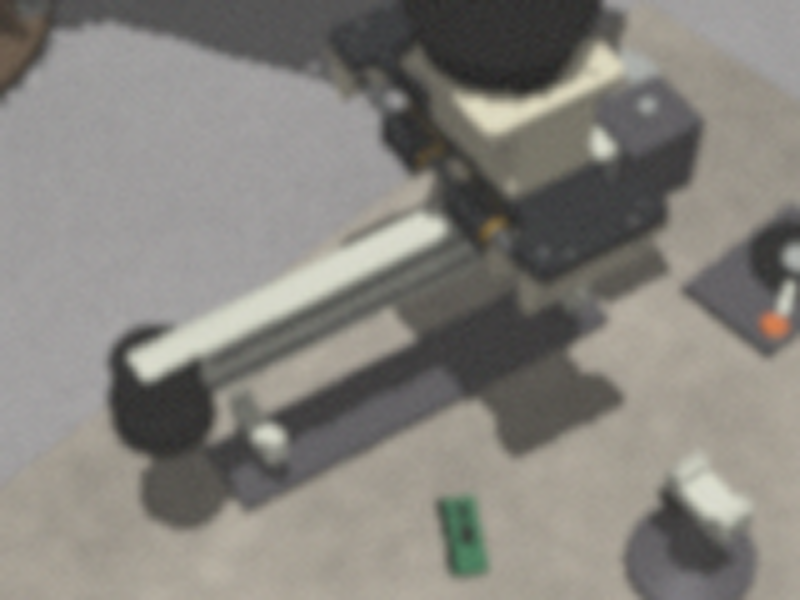

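The beam is held level and clear of the cradle, with the lamp at (160,390) in the crop and nothing touching. Now I'll carry it to the saddle.

```bash
python3 -c "
from h import *
goto([.670,.0513,.1235],-100)"
```

```text
shift mm [ -21.2 -181.9    0.2] turn [-0.0021  0.0014 -0.0475] t 12.45 tcp [0.4879 0.0707 0.1233] [-1.7988e+02  9.0000e-02 -1.0272e+02]
```

Emit:
arm_command:
  commands:
    - [-1, -12, 0, 0, 0, -0.003, -1]
    - [-4, -36, 0, 0, 0, -0.01, -1]
    - [-8, -65, 0, 0, 0, -0.017, -1]
    - [-11, -95, 0, 0, 0, -0.025, -1]
    - [-15, -125, 0, 0, 0, -0.033, -1]

```text
time_s: 13.08
tcp_pos: [0.6148, 0.0574, 0.1233]
eef_rot: [-179.9, 0.1, -100.8]
contact_force: [0.9, 0.4, -5.4]
gripper_width: 0.0199
```

```bash
python3 -c "
from h import *
goto([.670,.0513,.1235],-100)"
```

```text
shift mm [ -4.4 -55.4  -0.1] turn [-0.002   0.0012 -0.0141] t 13.075 tcp [0.6148 0.0574 0.1233] [-1.7989e+02  7.0000e-02 -1.0081e+02]
```

Emit:
arm_command:
  commands:
    - [-2, -25, 0, 0, 0, -0.007, -1]
    - [-3, -42, 0, 0, 0, -0.011, -1]
    - [-4, -52, 0, 0, 0, -0.014, -1]
    - [-4, -55, 0, 0, 0, -0.014, -1]
    - [-4, -55, 0, 0, 0, -0.014, -1]

```text
time_s: 13.7
tcp_pos: [0.6692, 0.051, 0.1232]
eef_rot: [-179.9, 0.1, -100.0]
contact_force: [-0.9, 0.1, -6.5]
gripper_width: 0.0195
```

```bash
python3 - <<'E'
from h import *
rd(4)
s=get_state(); d=imaging.capture("wrist"); im=d["pixels"][:,:,::-1]
cv2.imwrite("pics/w5.png",im)
goto([.670,.0513,.102],-100)
d=imaging.capture("scene"); cv2.imwrite("pics/s5.png",np.vstack([im[:,:],cv2.resize(d["pixels"][140:265,290:490,::-1],(640,400),interpolation=cv2.INTER_CUBIC)])[::1][:,:])
c=cv2.imread("pics/s5.png"); cv2.imwrite("pics/s5.png",cv2.resize(c,(480,600)))
E
```

```text
F [-0.11  0.34 -6.53] M [ 0.047  0.12  -0.005] sd [0.023 0.022 0.02 ] tcp [0.6691 0.0511 0.1236] rot [-1.7987e+02  8.0000e-02 -9.9990e+01] w 0.019865427285647375 t 13.9
M about beam x,y,z [ 0.02   0.128 -0.005]
shift mm [-0.2 -0.7 21.7] turn [-0.0023  0.0014  0.0002] t 13.95 tcp [0.6692 0.0512 0.1237] [-1.7987e+02  8.0000e-02 -9.9990e+01]
```

View pics/s5.png

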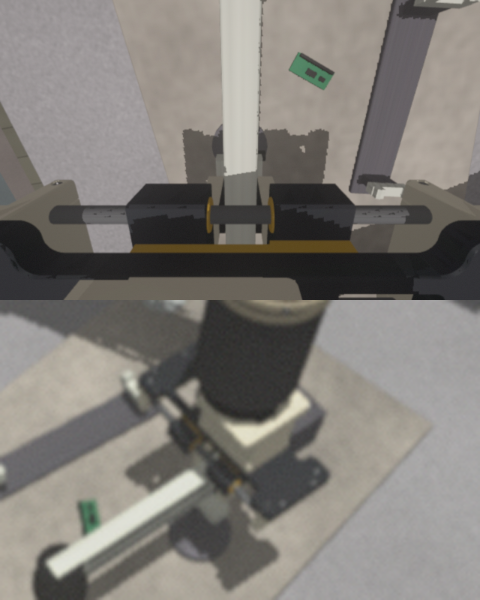

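The bar sits above the saddle foot (240,140), in line with the slot. I'll lower it in stages and watch the force.

Emit:
arm_command:
  commands:
    - [0, -0.7, 8, 0, 0, 0, -1]
    - [0, -0.7, 16, 0, 0, 0, -1]
    - [0, -0.7, 22, 0, 0, 0, -1]
    - [0, -0.7, 24, 0, 0, 0, -1]
    - [0, -0.7, 25, 0, 0, 0, -1]

```text
time_s: 14.62
tcp_pos: [0.6699, 0.0509, 0.1018]
eef_rot: [-179.8, 0.0, -99.9]
contact_force: [-14.4, 1.3, 21.2]
gripper_width: 0.0195
```

Emit:
arm_command:
  commands:
    - [0, 0, 1, 0, 0, 0, -1]
    - [0, 0, 1.7, 0, 0, 0, -1]
    - [0, 0, 2.4, 0, 0, 0, -1]
    - [0, 0, 2.4, 0, 0, 0, -1]

```text
time_s: 15.12
tcp_pos: [0.67, 0.0509, 0.102]
eef_rot: [-179.7, 0.0, -99.9]
contact_force: [-10.3, 1.7, 15.9]
gripper_width: 0.0198
```

```bash
python3 -c "
from h import *
rd(3)"
```

```text
F [-9.52  1.86 15.37] M [ 0.507  3.636 -0.042] sd [0.035 0.019 0.005] tcp [0.67   0.0509 0.1019] rot [-1.7974e+02  4.0000e-02 -9.9880e+01] w 0.019838667933688083 t 15.275
M about beam x,y,z [-0.304  3.658 -0.042]
```

The bar met something 8 mm above where it should seat, and the force points towards -x, so it's probably on the +x cheek. I'll raise it and recheck the saddle position.

Emit:
arm_command:
  commands:
    - [0, 0, -3, 0, 0, 0, -1]
    - [0, 0, -6, 0, 0, 0, -1]
    - [0, 0, -8, 0, 0, 0, -1]

```text
time_s: 15.65
tcp_pos: [0.6698, 0.0509, 0.1093]
eef_rot: [-179.8, 0.0, -99.9]
contact_force: [0.5, -0.3, -6.5]
gripper_width: 0.0192
```

```bash
python3 - <<'E'
from h import *
rd(2)
out=[]
for c,(a,b,x,y) in {"scene":(205,265,340,420),"top":(130,190,255,335)}.items():
    d=imaging.capture(c); k=cam(d); im=cv2.imread(f"pics/{c}0.png")
    z=cv2.resize(im[a:b,x:y],None,fx=8,fy=8,interpolation=cv2.INTER_CUBIC)[:300*2]
    u=np.array([.174,.985]);v=np.array([.985,-.174]);o=np.array([.6696,.0493])
    P=[np.r_[o+u*i*.01+v*j*.0125,.08] for i,j in[(-1,-1),(-1,1),(1,1),(1,-1)]]
    q=((proj(k,P)-[x,y*0+a]+.5)*8).astype(np.int32); cv2.polylines(z,[q],True,(0,0,255),1)
    w=(proj(k,[np.r_[o+.036*np.array([np.cos(t),np.sin(t)]),.003] for t in np.linspace(0,6.28,40)])-[x,a]+.5)*8
    cv2.polylines(z,[w.astype(np.int32)],True,(255,0,0),1); out.append(z[:,120:520])
cv2.imwrite("pics/o.png",np.hstack(out))
E
```

```text
F [ 0.24 -0.04 -5.78] M [0.05  0.091 0.009] sd [0.019 0.017 0.027] tcp [0.67   0.0509 0.1096] rot [-1.7976e+02  3.0000e-02 -9.9890e+01] w 0.01947675268294064 t 15.75
M about beam x,y,z [0.029 0.1   0.009]
```

View pics/o.png

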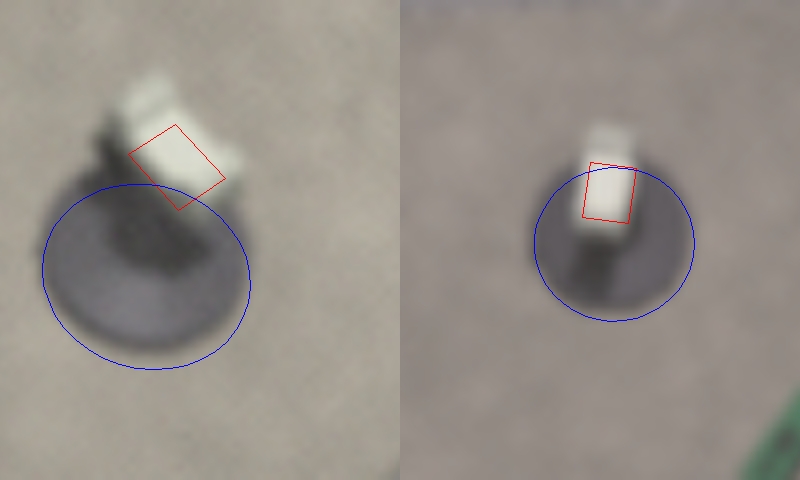

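The projected shapes are off in both views, in a way that suggests everything stands higher than I assumed, on a raised plate. I'll triangulate to check.

```bash
python3 - <<'E'
from h import *
w=np.load("w2.npz"); cs=[(w["K"],w["R"],w["t"]),cam(imaging.capture("top")),cam(imaging.capture("scene"))]
from scipy.optimize import least_squares
for n,uv in {"floor":[(323.6,163.4),(295.5,152.6),(377,222.6)],"foot":[(323,153.6),(296.1,158.6),(372.5,236.9)]}.items():
    for wt in ((1,1,1),(1,1,0),(1,0,1)):
        f=lambda P:np.concatenate([t*(proj(c,P)[0]-u) for c,u,t in zip(cs,uv,wt)])
        q=least_squares(f,[.67,.05,.05]); print(n,wt,q.x.round(4),q.fun.round(1))
# saddle given plate h (wrist only)
f=lambda x,y,z: at_z(cs[0],(262+x/5,90+y/5),z).round(4)
for h in (.008,.013): print(h,f(308,367,.08+h),f(305,318,.003+h), np.linalg.norm(f(178,318,.003+h)-f(433,318,.003+h)))
E
```

```text
floor (1, 1, 1) [0.6691 0.0472 0.0949] [ 0.1  0.3  0.6 -0.2 -0.2  0.3]
floor (1, 1, 0) [0.6694 0.0481 0.0889] [-0.   0.1  0.4  0.2 -0.   0. ]
floor (1, 0, 1) [0.6692 0.0465 0.0975] [-0.1  0.1  0.  -0.  -0.2 -0. ]
foot (1, 1, 1) [0.6693 0.0474 0.0172] [ 0.1  0.1  0.6  0.3  0.4 -0. ]
foot (1, 1, 0) [0.6695 0.0475 0.0175] [-0.1  0.2  0.6  0.3  0.  -0. ]
foot (1, 0, 1) [0.6691 0.0471 0.0173] [ 0.1 -0.1  0.   0.   0.3  0. ]
0.008 [0.6694 0.0481 0.088 ] [0.6695 0.0482 0.011 ] 0.07229280738773396
0.013 [0.6692 0.0472 0.093 ] [0.6694 0.0474 0.016 ] 0.07139306689028004
```

Everything stands on a plate about 13 mm thick, so the fingers, not the bar, met the cheeks: they reach about 43 mm below the bar's top, past the 34 mm limit. I'll carry the beam back to the cradle and grip it about 13 mm higher.

```bash
python3 -c "
from h import *
goto([.488,.0707,.125],-102.7)"
```

```text
shift mm [ 11.7 182.5 -16.2] turn [-0.0041  0.0006  0.0491] t 15.95 tcp [0.6698 0.0509 0.1096] [-1.7976e+02  3.0000e-02 -9.9880e+01]
```

Emit:
arm_command:
  commands:
    - [0, 4, -10, -0.002, 0, 0, -1]
    - [2, 25, -16, -0.004, 0, 0.01, -1]
    - [4, 55, -16, -0.004, 0, 0.02, -1]
    - [6, 85, -16, -0.004, 0, 0.03, -1]
    - [8, 115, -16, -0.004, 0, 0.035, -1]

```text
time_s: 16.58
tcp_pos: [0.5543, 0.0628, 0.1259]
eef_rot: [-179.9, 0.1, -101.9]
contact_force: [0.1, 1.0, -5.6]
gripper_width: 0.0197
```

```bash
python3 -c "
from h import *
goto([.488,.0707,.120],-102.7)"
```

```text
shift mm [ 6.  66.5  5.9] turn [-0.0009  0.0011  0.0139] t 16.575 tcp [0.5543 0.0628 0.1259] [-1.7995e+02  6.0000e-02 -1.0190e+02]
```

Emit:
arm_command:
  commands:
    - [3, 30, 0, -0.001, 0.001, 0.007, -1]
    - [5, 52, 2, -0.001, 0.001, 0.014, -1]
    - [6, 64, 5, -0.001, 0.001, 0.014, -1]
    - [6, 66.5, 6, -0.001, 0.001, 0.014, -1]
    - [6, 66.5, 6, -0.001, 0.001, 0.014, -1]

```text
time_s: 17.2
tcp_pos: [0.4887, 0.0709, 0.1201]
eef_rot: [-180.0, 0.0, -102.7]
contact_force: [0.5, -0.1, -6.2]
gripper_width: 0.0197
```

```bash
python3 -c "
from h import *
rd(2)
goto([.4878,.0707,.060],-102.7)"
```

```text
F [-0.06  0.19 -6.14] M [0.07 0.04 0.01] sd [0.019 0.016 0.008] tcp [0.4888 0.0708 0.12  ] rot [-1.7998e+02  1.0000e-02 -1.0271e+02] w 0.01992350377005024 t 17.3
M about beam x,y,z [0.06  0.055 0.01 ]
shift mm [ 0.3  0.9 59.9] turn [-0.0003  0.0002 -0.0001] t 17.3 tcp [0.4888 0.0708 0.1199] [-1.7998e+02  1.0000e-02 -1.0271e+02]
```

Emit:
arm_command:
  commands:
    - [0, 0.9, 18, 0, 0, 0, -1]
    - [0, 0.9, 38, 0, 0, 0, -1]
    - [0, 0.9, 52, 0, 0, 0, -1]
    - [0, 0.9, 58, 0, 0, 0, -1]
    - [0, 0.9, 60, 0, 0, 0, -1]

```text
time_s: 17.92
tcp_pos: [0.4882, 0.071, 0.0598]
eef_rot: [-180.0, -0.0, -102.7]
contact_force: [1.5, 0.1, -6.7]
gripper_width: 0.0195
```

Emit:
arm_command:
  commands:
    - [0, 0, 0, 0, 0, 0, -1]
    - [0, 0, 0, 0, 0, 0, -1]

```text
time_s: 18.18
tcp_pos: [0.4886, 0.0712, 0.0603]
eef_rot: [-179.9, 0.0, -102.7]
contact_force: [-0.2, -0.1, -6.4]
gripper_width: 0.0194
```

Emit:
arm_command:
  commands:
    - [0, 0.5, 0.7, 0, 0, 0, -1]
    - [0, 0.5, 1.3, 0, 0, 0, -1]
    - [0, 0.5, 1.3, 0, 0, 0, -1]

```text
time_s: 18.55
tcp_pos: [0.4883, 0.0714, 0.0593]
eef_rot: [-179.9, 0.0, -102.7]
contact_force: [-1.6, 0.3, -1.8]
gripper_width: 0.0203
```

```bash
python3 -c "
from h import *
rd(2)"
```

```text
F [-1.88  0.04 -1.  ] M [0.254 0.601 0.076] sd [0.024 0.024 0.007] tcp [0.4883 0.0714 0.0593] rot [-1.7992e+02  5.0000e-02 -1.0268e+02] w 0.01952829264956676 t 18.65
M about beam x,y,z [0.115 0.642 0.076]
```

Emit:
arm_command:
  commands:
    - [0, 0, 0.3, 0, 0, 0, 0]
    - [0, 0, 0.3, 0, 0, 0, 0]
    - [0, 0, 0, 0, 0, 0, 0]
    - [4, 0, -13, 0, 0, 0, 0]
    - [4, 0, -13, 0, 0, 0, 0]

```text
time_s: 19.27
tcp_pos: [0.4881, 0.0676, 0.0737]
eef_rot: [-179.8, 0.1, -102.7]
contact_force: [0.6, 0.4, -0.5]
gripper_width: 0.0436
```

```bash
python3 -c "
from h import *
rd(12)"
```

```text
F [-0.07 -0.19 -0.16] M [ 0.036  0.095 -0.008] sd [0.028 0.032 0.025] tcp [0.4874 0.0675 0.0724] rot [-1.7993e+02  4.0000e-02 -1.0268e+02] w 0.043676399651805656 t 19.875
M about beam x,y,z [ 0.014  0.101 -0.008]
```

Emit:
arm_command:
  commands:
    - [0, 0, 0, 0, 0, 0, -1]
    - [0, 0, 0, 0, 0, 0, -1]
    - [0, 0, 0, 0, 0, 0, -1]
    - [0, 0, 0, 0, 0, 0, -1]
    - [0, 0, 0, 0, 0, 0, -1]

```text
time_s: 20.5
tcp_pos: [0.4874, 0.0675, 0.0722]
eef_rot: [-179.9, 0.0, -102.7]
contact_force: [0.2, -0.1, 0.8]
gripper_width: 0.0193
```

Emit:
arm_command:
  commands:
    - [0, 0, -2, 0, 0, 0, -1]
    - [0, 0, -4, 0, 0, 0, -1]
    - [0, 0, -4, 0, 0, 0, -1]

```text
time_s: 20.88
tcp_pos: [0.4871, 0.0674, 0.0761]
eef_rot: [-179.9, 0.0, -102.7]
contact_force: [0.1, -0.4, -5.7]
gripper_width: 0.0196
```

```bash
python3 -c "
from h import *
rd(16)"
```

```text
F [ 0.    0.15 -6.25] M [ 0.022  0.093 -0.   ] sd [0.023 0.034 0.028] tcp [0.4873 0.0675 0.0762] rot [-1.7992e+02  4.0000e-02 -1.0268e+02] w 0.019653145385317327 t 21.675
M about beam x,y,z [ 0.001  0.095 -0.   ]
```

The balance point is now within about 2 mm of the grip. I'll lift and carry to the corrected seat.

Emit:
arm_command:
  commands:
    - [0, 0, -12, 0, 0, 0, -1]
    - [0, 0, -30, 0, 0, 0, -1]
    - [0, 0, -48, 0, 0, 0, -1]
    - [0, 0, -58, 0, 0, 0, -1]
    - [0, 0, -60, 0, 0, 0, -1]

```text
time_s: 22.3
tcp_pos: [0.4876, 0.0677, 0.1371]
eef_rot: [-179.9, 0.1, -102.7]
contact_force: [-0.5, -0.6, -6.6]
gripper_width: 0.0197
```

```bash
python3 -c "
from h import *
goto([.6689,.0452,.133],-100)"
```

```text
shift mm [ -17.9 -181.8    4.6] turn [-0.0025  0.0017 -0.0468] t 22.3 tcp [0.4876 0.0677 0.1371] [-1.7986e+02  1.0000e-01 -1.0268e+02]
```

Emit:
arm_command:
  commands:
    - [-1, -12, 0, -0.002, 0.001, -0.003, -1]
    - [-4, -36, 2, -0.002, 0.001, -0.01, -1]
    - [-7, -65, 4, -0.002, 0.002, -0.017, -1]
    - [-9, -95, 4, -0.002, 0.002, -0.025, -1]
    - [-12, -125, 4, -0.002, 0.002, -0.033, -1]

```text
time_s: 22.92
tcp_pos: [0.6133, 0.0514, 0.1321]
eef_rot: [179.9, -0.1, -100.8]
contact_force: [0.0, 0.5, -5.6]
gripper_width: 0.0196
```

```bash
python3 -c "
from h import *
goto([.6689,.0452,.132],-100)"
```

```text
shift mm [ -4.3 -55.7   0. ] turn [ 0.001  -0.0012 -0.0135] t 22.925 tcp [0.6133 0.0514 0.1321] [ 1.7994e+02 -7.0000e-02 -1.0077e+02]
```

Emit:
arm_command:
  commands:
    - [-2, -25, 0, 0, 0, -0.007, -1]
    - [-3, -42, 0, 0, 0, -0.011, -1]
    - [-4, -53, 0, 0.001, -0.001, -0.014, -1]
    - [-4, -56, 0, 0.001, -0.001, -0.014, -1]
    - [-4, -56, 0, 0.001, -0.001, -0.014, -1]

```text
time_s: 23.55
tcp_pos: [0.6687, 0.0448, 0.1317]
eef_rot: [180.0, -0.0, -100.0]
contact_force: [-0.5, -0.5, -5.6]
gripper_width: 0.0196
```

```bash
python3 -c "
from h import *
rd(6)
goto([.6689,.0452,.112],-100)"
```

```text
F [-0.15  0.09 -6.05] M [0.034 0.105 0.004] sd [0.019 0.037 0.025] tcp [0.6687 0.045  0.1323] rot [-179.98    0.    -99.95] w 0.01979969021009224 t 23.85
M about beam x,y,z [0.01  0.11  0.004]
shift mm [-0.1  0.  20.4] turn [-0.0004  0.      0.0008] t 23.85 tcp [0.6689 0.0451 0.1324] [-179.98    0.    -99.95]
```

Now down to 4 mm above the expected seat, then in small steps.

Emit:
arm_command:
  commands:
    - [0, 0, 7, 0, 0, 0, -1]
    - [0, 0, 14, 0, 0, 0, -1]
    - [0, 0, 18, 0, 0, 0, -1]
    - [0, 0, 20, 0, 0, 0, -1]
    - [0, 0, 20, 0, 0, 0, -1]

```text
time_s: 24.48
tcp_pos: [0.6689, 0.045, 0.1122]
eef_rot: [-180.0, -0.0, -100.0]
contact_force: [0.3, 0.5, -6.7]
gripper_width: 0.0196
```

Emit:
arm_command:
  commands:
    - [0, 0, 1, 0, 0, 0, -1]
    - [0, 0, 2, 0, 0, 0, -1]
    - [0, 0, 3, 0, 0, 0, -1]
    - [0, 0, 3, 0, 0, 0, -1]

```text
time_s: 24.98
tcp_pos: [0.6689, 0.045, 0.1092]
eef_rot: [-180.0, -0.0, -100.0]
contact_force: [0.1, 0.6, -6.5]
gripper_width: 0.0196
```

Emit:
arm_command:
  commands:
    - [0, 0, 0.5, 0, 0, 0, -1]
    - [0, 0, 1, 0, 0, 0, -1]
    - [0, 0, 1, 0, 0, 0, -1]

```text
time_s: 25.35
tcp_pos: [0.6688, 0.045, 0.1081]
eef_rot: [180.0, -0.0, -100.0]
contact_force: [-1.2, -0.2, -6.3]
gripper_width: 0.0199
```

Emit:
arm_command:
  commands:
    - [0, 0, 0.4, 0, 0, 0, -1]
    - [0, 0, 0.8, 0, 0, 0, -1]
    - [0, 0, 0.8, 0, 0, 0, -1]

```text
time_s: 25.72
tcp_pos: [0.6688, 0.045, 0.1074]
eef_rot: [180.0, -0.0, -100.0]
contact_force: [-0.4, -0.1, -5.6]
gripper_width: 0.0197
```

Emit:
arm_command:
  commands:
    - [0, 0, 0.5, 0, 0, 0, -1]
    - [0, 0, 0.5, 0, 0, 0, -1]
    - [0, 0, 0.5, 0, 0, 0, -1]

```text
time_s: 26.1
tcp_pos: [0.6688, 0.045, 0.1073]
eef_rot: [-180.0, -0.0, -99.9]
contact_force: [-2.0, 0.8, 1.2]
gripper_width: 0.0197
```

```bash
python3 -c "
from h import *
rd(3)"
```

```text
F [-3.12  0.54  1.58] M [ 0.183  1.404 -0.003] sd [0.042 0.069 0.03 ] tcp [0.6688 0.045  0.1073] rot [-1.7999e+02 -1.0000e-02 -9.9950e+01] w 0.019565766967239058 t 26.25
M about beam x,y,z [-0.13   1.41  -0.003]
```

Contact is at 107.3 mm, where the seated bar was expected. I'll release gently, keeping the fingers close.

Emit:
arm_command:
  commands:
    - [0, 0, 0, 0, 0, 0, -1]
    - [0, 0, 0, 0, 0, 0, -1]
    - [0, 0, 0, 0, 0, 0, -1]
  squeeze: 4

```text
time_s: 26.62
tcp_pos: [0.6688, 0.045, 0.1073]
eef_rot: [-180.0, -0.0, -99.9]
contact_force: [-3.1, 0.1, 0.6]
gripper_width: 0.0199
```

Emit:
arm_command:
  commands:
    - [0, 0, 0, 0, 0, 0, -0.4]
    - [0, 0, 0, 0, 0, 0, -0.4]

```text
time_s: 26.88
tcp_pos: [0.6696, 0.0451, 0.1076]
eef_rot: [-179.9, 0.0, -99.9]
contact_force: [0.2, 0.1, -0.6]
gripper_width: 0.0262
```

```bash
python3 - <<'E'
from h import *
rd(2)
d=imaging.capture("scene"); cv2.imwrite("pics/s6.png",cv2.resize(d["pixels"][140:290,270:470,::-1],(800,600),interpolation=cv2.INTER_CUBIC))
E
```

```text
F [-0.2  -0.14  0.06] M [0.064 0.114 0.016] sd [0.013 0.024 0.017] tcp [0.6694 0.045  0.1076] rot [-179.94    0.    -99.94] w 0.026141389005102218 t 26.975
M about beam x,y,z [0.038 0.125 0.016]
```

View pics/s6.png

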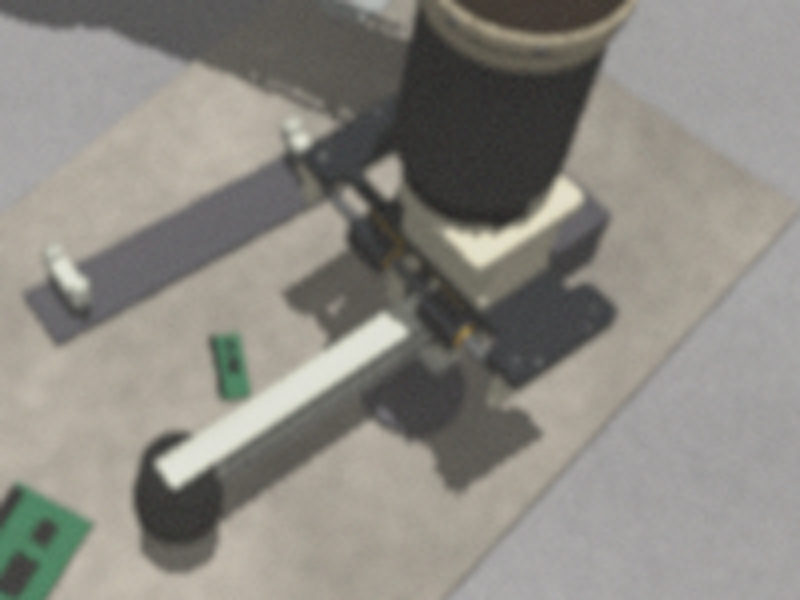

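The beam rests on the saddle and looks level, with the lamp at (178,490) and the fingers just open. I'll check that it doesn't creep, then open and back away.

Emit:
arm_command:
  commands:
    - [0, 0, 0, 0, 0, 0, 0]
    - [0, 0, 0, 0, 0, 0, 0]
    - [0, 0, 0, 0, 0, 0, 0]
    - [0, 0, 0, 0, 0, 0, 0]

```text
time_s: 27.52
tcp_pos: [0.6692, 0.045, 0.1074]
eef_rot: [-180.0, -0.0, -99.9]
contact_force: [-0.4, 0.3, 0.0]
gripper_width: 0.044
```

```bash
python3 - <<'E'
from h import *
a=cv2.imread("pics/s6.png"); d=imaging.capture("scene")
b=cv2.resize(d["pixels"][140:290,270:470,::-1],(800,600),interpolation=cv2.INTER_CUBIC)
g=[cv2.cvtColor(np.ascontiguousarray(x[410:560,110:300]),cv2.COLOR_BGR2GRAY).astype(np.float32) for x in (a,b)]
print("lamp shift (px, 4x scale)",cv2.phaseCorrelate(g[0],g[1])); rd(2)
E
```

```text
lamp shift (px, 4x scale) ((0.1798614825270306, -0.08916615099700209), 0.5608600478702122)
F [-0.24  0.28 -1.17] M [0.016 0.093 0.011] sd [0.002 0.023 0.019] tcp [0.6692 0.045  0.1075] rot [-179.95   -0.    -99.95] w 0.04379950376984105 t 27.675
M about beam x,y,z [-0.005  0.095  0.011]
```

It's stable, so I'll rise straight up.

Emit:
arm_command:
  commands:
    - [0, 0, -10, 0, 0, 0, 0]
    - [0, 0, -25, 0, 0, 0, 0]
    - [0, 0, -50, 0, 0, 0, 0]
    - [0, 0, -90, 0, 0, 0, 0]
    - [0, 0, -130, 0, 0, 0, 0]

```text
time_s: 28.3
tcp_pos: [0.6691, 0.045, 0.2401]
eef_rot: [-179.9, 0.0, -99.9]
contact_force: [0.5, 0.7, 0.2]
gripper_width: 0.044
```

Emit:
arm_command:
  commands:
    - [0, 60, -30, 0, 0, 0, 0]
    - [0, 120, -30, 0, 0, 0, 0]
    - [0, 160, -30, 0, 0, 0, 0]
    - [0, 160, -30, 0, 0, 0, 0]
    - [0, 160, -30, 0, 0, 0, 0]

```text
time_s: 28.92
tcp_pos: [0.512, 0.0728, 0.2712]
eef_rot: [-179.8, 0.1, -99.9]
contact_force: [0.1, 0.0, 0.2]
gripper_width: 0.044
```

```bash
python3 - <<'E'
from h import *
a=cv2.imread("pics/s6.png"); d=imaging.capture("scene")
b=cv2.resize(d["pixels"][140:290,270:470,::-1],(800,600),interpolation=cv2.INTER_CUBIC)
g=[cv2.cvtColor(np.ascontiguousarray(x[410:560,110:300]),cv2.COLOR_BGR2GRAY).astype(np.float32) for x in (a,b)]
print("lamp shift",cv2.phaseCorrelate(g[0],g[1])); cv2.imwrite("pics/s7.png",b)
a0=cv2.imread("pics/scene0.png")
for n,x in {"open":(391,178),"dboard":(272,284),"small":(327,231),"platter":(358,138),"driver":(160,262),"closed":(164,320)}.items():
    sl=np.s_[x[1]-14:x[1]+14,x[0]-14:x[0]+14]
    print(n,cv2.phaseCorrelate(*[cv2.cvtColor(np.ascontiguousarray(q[sl]),cv2.COLOR_BGR2GRAY).astype(np.float32) for q in (a0,d["pixels"][:,:,::-1])]))
E
```

```text
lamp shift ((-0.0701246832519189, -0.04004912542897898), 0.5749437353346083)
open ((-0.04893766634522834, 0.15408187280409358), 0.9923312409718832)
dboard ((0.033109515447426574, -0.030469414166368836), 1.0318139500088161)
small ((1.0172314252957921, 1.0277710839516594), 0.5108301337560018)
platter ((2.6542619042913973, 4.892215919623389), 0.09370427926381429)
driver ((-0.6191883742950495, 0.34479825483817983), 0.6617717255486383)
closed ((-0.007438551339626898, -0.005536401349518272), 1.0030564165115357)
```

View pics/s7.png

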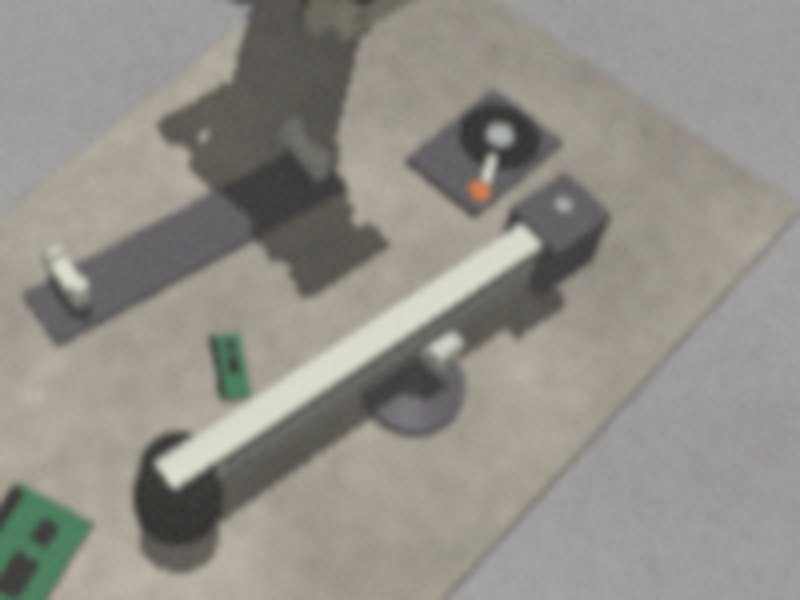

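The beam rests level on the saddle alone, from the lamp at (178,490) to the counterweight at (560,225). The gripper is away and the bench is undisturbed, so I'm handing in.

```bash
python3 -c "
from h import *
print(r.close_job())"
```

```text
the job is handed in; nothing more can be done
None
```

The beam now sits level in the saddle slot by its own balance, let go and carried by the saddle alone. I handed the job in at about 29 s of the 58 s allowed; no verdict was reported.

- **Balance point:** trial lifts of 4 mm showed a weight of about 6.2 N. The balance point is about 43 mm towards the counterweight from my first grip near the middle. On the last grip the moment was near zero, so it was within about 2 mm of the balance point.
- **First lowering failed:** I had missed that everything stands on a plate about 13 mm thick, so my grip was too low and lowering stopped about 8 mm short of the seat. I took it to be the fingers on the saddle's cheeks. The tool force read about 21 N upward at the end of that move, about 28 N with the beam's weight. If the bar rather than the fingers took that load, it passed the 22 N limit on the saddle. I couldn't tell which from the readings.
- **Second try:** I set the beam back on the cradle, gripped it 13 mm higher and carried it over again. It seated at the expected height with about 8 N on the saddle.
- **Last checks:** after letting go, the lamp end moved less than 0.1 pixel in the scene view, and the last picture shows the beam looking level.
- **Bystanders:** the open drive, closed drive and drive board showed no shift. The checks on the small board, driver and platter were unclear (shadow and weak image matches). I didn't check the screw dish. The arm never went near any of those four.

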